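# Unlock the light bar and slide it round its curved rail over the board

## Robot

A 6-joint arm with a two-finger parallel gripper is mounted at the origin on the work surface. World frame = base frame: x ahead of the robot, y to its left, z up, the work surface at z = 0. Lengths are in m, angles in degrees, forces in N, time in s.
With the tool pointing down it reaches from about 0.3 to 0.75 m from the base axis. Payload 8.5 kg.
Tool frame: the origin (TCP) lies at the very end of the fingers, on their centre line; the grasp point (between the pads) lies 19 mm behind it; x points along the fingers, y is the direction in which the jaws open and shut, and the axes are right-handed (so a half turn about x gives the same grasp; the last joint's range is limited). The gripper opens to 85 mm and grips with 20 to 120 N. Pads are 22 mm wide; open, the fingers measure 114 mm over their backs; the gripper's body (76 mm by 85 mm) begins 54 mm behind the grasp point. The pads swing forward as they close: fully open they stand 13 mm farther back than shut.
Start: joints at [58.023, 21.807, 74.336, -0, 83.858, -12.336], TCP at [0.185, 0.518, 0.231] pointing down, gripper open.
Joint ranges: [-178.18, 178.18], [-50.72, 133.34], [12.68, 142.11], [-81.47, 261.47], [9.98, 163.14], [-165.26, 165.26]. Speed limits (degrees/s): [136.94, 136.94, 180, 180, 180, 180].

## Interface

Orientations are given as a 3x3 rotation matrix whose columns are the frame's x, y, z axes.
In Python, from rig import sensors, cams, env gives the robot as it stands.
- The arm moves only by the shell command python3 -m crank 'ROWS' [FORCE]. ROWS is a JSON object of lists of equal length, an entry for each row: "hand": the closure in counts, from 0 (fully open) to 255 (shut); "translation": the shift along the tool's x, y, z in m, a list of three; "dr": the turn, a rotation vector about the tool's x, y, z in rad, a list of three. A call has 1 to 5 rows; each row is the pose to reach, as a shift and turn from the pose commanded when the call began, along the tool's axes at that moment; what a row does not reach only later rows make up. A row lasts 1/10 s, in which the tool goes at most 50 mm and 8.59 degrees, less where a joint would pass 70% of its speed; a pose out of reach is approached as far as the arm can. A call with a gripper value outside its range is refused whole. The fingers move at their own pace and stop on an object; FORCE is the grip in N (left out, the last holds). Time passes only in rows, so rows that repeat a pose let the fingers close. It gives the time, the measured TCP pose, the force and the opening at its end, in the units of the state.
- sensors.observe(): the state, without advancing time (a new reading comes with each control period).
- cams.get_image(name): name is "scene" or "side" or "wrist"; returns (picture, depth): 480x640x3 uint8, blue, green, red; 480x640 float32, m along the optical axis (not along the pixel's ray), 0 where there is no reading.
- cams.calibration(name): a dict with "vertical_fov" (degrees; the focal length in pixels is half the picture's height over the tangent of half this angle, whatever the lens; pixels are square), "cx", "cy" (the principal point, pixels), "extrinsics" (4x4, takes a point from camera to world coordinates). Camera axes: x right, y down, z forward; pixel columns grow to the right and rows downward; lengths in m; the calibration is good to about 2 mm. A picture is of the moment at which its call begins: read the wrist's pose just before it. calibration takes no time and is no camera call; for the wrist camera it gives the pose at the moment of the call.
- env.close_job(): hands the job in, once; it reports no verdict.
The state is a dict: "time_s": time; "q": joint angles; "qvel": joint speeds; "joint_efforts": joint torques, N m; "position": TCP position; "tool_rot": TCP orientation; "ft_force": force on the tool from outside, world axes, zero at the start; "wrist_torque": the same for the moment, N m; "grip_width": finger opening in m.
Only numpy, scipy, OpenCV 4.12 (cv2) and the standard library are available. Lean on these libraries where they do the work, as an engineer would, in place of code of your own. Each camera call takes 0.05 s, during which the arm holds its last target. There are 200 camera calls.

## Task

Draw the red-headed lock pin up out of its bore beside the curved rail and park it upright in the side notch of the blue rest, its collar down on the block. Then slide the light-bar carriage along the rod and round the bend, turning it as the rod turns, until it is right up against the blue stop at the far end, and let go. Leave the bottle, the jar and the can where they stand.

Things in the scene. Friction and masses are not known exactly. Their poses are not given: they have to be found in the camera images.
- bend (a point): Centre of the bend of a fixed, level guide rail: steel rod 12 mm diameter, axis at this point's height (115 mm over the bench). In this frame (z up) the rod runs along +y at x = 140 mm from y = -180 mm (post) to y = 0, bends counter-clockwise from above through 75 degrees on a 140 mm radius about this point, then runs straight 50 mm to the face of a blue stop. Posts 26 mm diameter, 139 mm tall.
- bore (a point): Centre of the mouth of the lock bore (14 mm diameter, 37 mm deep), in the top of a grey block 44 mm square and 45 mm tall fixed on the bench just outside the rod, 50 mm from its axis. The lock pin starts standing in it and bars the light bar's way. Same axes as the bend.
- stage (a point): Centre of the top of a fixed white stage with a green board, 130 x 110 mm (x, y), 12 mm high, inside the bend, under the light bar's final place. Nothing to do here.
- home (a point): Point on the rod's axis 22 mm before the face of the blue stop: the middle of the carriage's bore when the carriage is against the stop. x points to the outside of the bend, y along the rod towards the stop, z up.
- lamp_center (a point): Mid height of the light-bar carriage: x across the rod (130 mm), y along it towards the stop (44 mm), z up (120 mm); about 0.4 kg. A grey block 44 mm square hangs loosely on the rod by a square bore 20 mm wide, 40 mm long, its axis 4 mm below this point: 4 mm play all round. Hanging free, this point is level with the rod's axis. Aluminium bar 130 x 34 x 24 mm below, its underside 60 mm below this point.
- lamp_grip (a point): Middle of the carriage's upright orange grip fin, 14 mm thick (x), 40 mm long (y), 42 mm tall: 39 mm above point lamp_center, rising 18 to 60 mm above that. Same axes as lamp_center. The carriage starts on the straight part of the rod, behind the lock pin.
- pin_center (a point): Half-way up the lock pin: upright, round, 131 mm long, about 0.12 kg, z up along it. Steel shank 12 mm diameter from 65.5 mm below to 9.5 mm above this point; then a collar 30 mm diameter, 6 mm thick; then a red grip 22 mm diameter from 15.5 to 65.5 mm above this point. It starts with its foot 37 mm deep in the bore, 8 mm over the bench.
- notch (a point): Blue pin rest: fixed block 60 x 60 mm, 90 mm tall, with one vertical notch 18 mm wide and 42 mm deep through its whole height, open at the top and the -x side. This point is on the top face, on the notch's middle line, 24 mm in from the open side: the parked pin's shank hangs here, its collar resting on the top. x points into the notch, z up.
- bottle_center (a point): Bystander: white dispenser bottle with blue cap, 68 mm diameter, 220 mm tall, standing; the point at half height.
- jar_center (a point): Bystander: amber jar with black lid, 60 mm diameter, 100 mm tall, standing; the point at half height.
- can_center (a point): Bystander: green can with a white cap, 66 mm diameter, 170 mm tall, standing; the point at half height.
Things that resemble listed ones, but are neither listed nor needed, are in the scene too. What is shaped like the part that bears pin_center but purple or white is not meant. Of the things that look like the part that bears lamp_center, the larger one is meant.

How it is judged:
By the outcome, as a careful person would: the job done as asked, in the order asked, and still so for the second after the job is handed in, with the robot touching nothing.
It also fails if it takes over 64 s, if anything falls off the work surface, if the arm or the gripper's body presses on something with over 40 N, if the wrist force passes 120 N, or if a joint passes its speed limit or range.

## Working session

There is one attempt and no reset: what is moved stays moved. The work goes in short steps, Python scripts to look and compute and a shell command to move; the robot and the scene stay as the last step left them, time stands still between calls to the robot, and variables do not carry over. Pictures are saved under pics/ and viewed, about 8 in all and at most 12, crops included, and the job is handed in when it is done.

```bash
ls; mkdir -p pics; python3 - <<'E'
from rig import sensors,cams
import cv2,numpy as np
s=sensors.observe();print(s)
for n in ("scene","side"):
    im,d=cams.get_image(n);c=cams.calibration(n);print(n,c)
    cv2.imwrite(f"pics/{n}0.png",im);np.save(f"pics/{n}0.npy",d)
E
```

```text
pics
{'time_s': 0.0, 'q': array([ 5.80247766e+01,  2.18430144e+01,  7.43865183e+01, -1.39260011e-03,
        8.38569022e+01, -1.23362019e+01]), 'qvel': array([-0.09889313,  0.02044678,  0.02711966,  0.04338773,  0.03266606,
        0.0598637 ]), 'joint_efforts': array([ 6.05565492e-04, -4.48451936e+01, -2.31275922e+01, -1.54900436e-04,
        4.75440320e-03,  8.66323461e-06]), 'position': array([0.18470209, 0.51774346, 0.23068242]), 'tool_rot': array([[-7.78369455e-04,  3.36090041e-01,  9.41829538e-01],
       [-1.29248553e-03,  9.41828698e-01, -3.36090810e-01],
       [-9.99998862e-01, -1.47890387e-03, -2.98699177e-04]]), 'ft_force': array([-0.02569565, -0.2839958 , -0.21281813]), 'wrist_torque': array([0.02661391, 0.02586711, 0.01817435]), 'grip_width': 0.08477909142835796}
scene {'vertical_fov': 47.358222247480704, 'cx': 322.260749935007, 'cy': 237.85016433867094, 'extrinsics': array([[-0.75255648,  0.4321433 , -0.49690132,  1.2519296 ],
       [ 0.65848412,  0.50249704, -0.56026368,  0.70207232],
       [ 0.00757724, -0.74883169, -0.6627169 ,  0.95523783],
       [ 0.        ,  0.        ,  0.        ,  1.        ]])}
side {'vertical_fov': 47.1017935872548, 'cx': 319.78932742379584, 'cy': 235.55598172792006, 'extrinsics': array([[ 0.9854573 , -0.13089523,  0.10835285,  0.49665812],
       [-0.16878121, -0.68021121,  0.71332014, -0.78571472],
       [-0.01966738, -0.72123446, -0.69241176,  0.90582342],
       [ 0.        ,  0.        ,  0.        ,  1.        ]])}
```

View pics/scene0.png

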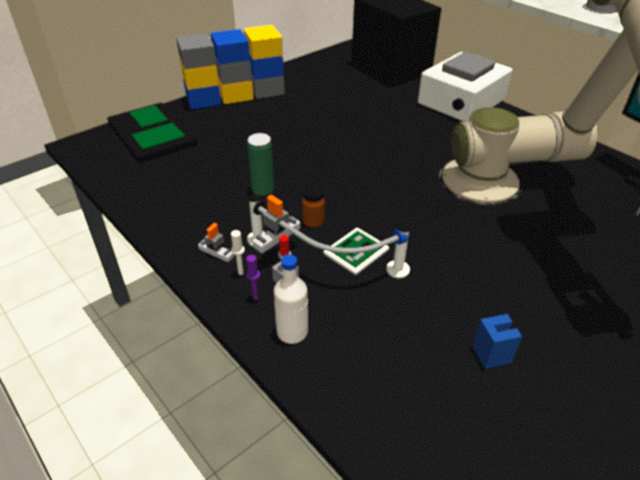

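View pics/side0.png

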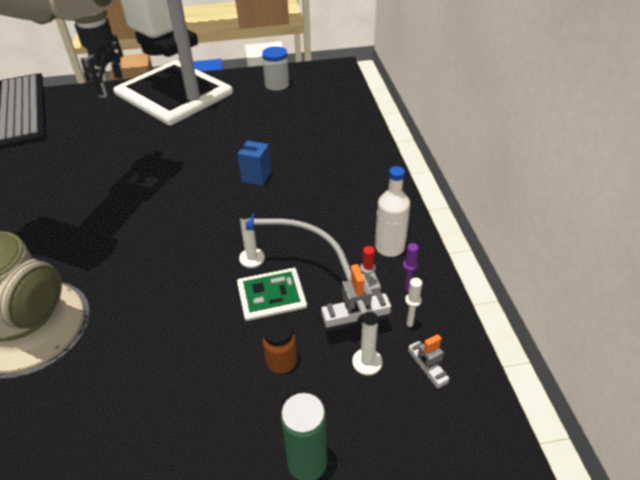

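Scene view: red pin (284,245), large carriage's orange fin (275,206), blue stop (401,237), rest (497,342), bottle (290,305). Side view: pin (368,258), fin (357,280), stop (250,222), rest (255,162).

```bash
cat > h.py <<'E'
import numpy as np,cv2
from rig import sensors,cams
def cloud(n,d,c):
    f=240/np.tan(np.radians(c["vertical_fov"]/2));v,u=np.mgrid[0:480,0:640]
    P=np.stack([(u-c["cx"])/f*d,(v-c["cy"])/f*d,d,np.ones_like(d)],-1)@c["extrinsics"].T
    P=P[...,:3];P[d<=0]=np.nan;return P
def masks(im):
    h=cv2.cvtColor(im,cv2.COLOR_BGR2HSV);H,S,V=cv2.split(h)
    g=lambda a,b,s=150,v=60:((H>=a)&(H<=b)&(S>s)&(V>v))
    return dict(red=g(0,4,200,90)|g(175,180,200,90),orange=g(5,16,200,150),blue=g(105,125,150,60),purple=g(126,150,120,50),green=g(50,90,120,40))
def blobs(im,P,k,amin=15):
    m=masks(im)[k].astype(np.uint8);n,l,st,ce=cv2.connectedComponentsWithStats(m)
    out=[]
    for i in range(1,n):
        if st[i,4]>=amin: out.append((ce[i],st[i],P[(l==i)&np.isfinite(P[...,0])]))
    return out
E
python3 - <<'E'
from h import *
np.set_printoptions(precision=4,suppress=True)
for n in("scene","side"):
    im=cv2.imread(f"pics/{n}0.png");d=np.load(f"pics/{n}0.npy");P=cloud(n,d,cams.calibration(n))
    print(n)
    for k in("red","orange","blue","purple","green"):
        for ce,st,p in blobs(im,P,k):
            if len(p) and np.median(p[:,2])<.4 : print(k,ce.round(0),st[4],"med",np.median(p,0),"5%",np.percentile(p,5,axis=0),"95%",np.percentile(p,95,axis=0))
    # grey rod points
    z=P[...,2];H=cv2.cvtColor(im,cv2.COLOR_BGR2HSV)
    print("tbl z",np.nanmedian(z[300:460,330:460] if n=="scene" else z[300:400,100:220]))
    m=(z>.105)&(z<.132)&(H[...,1]<60)&(P[...,0]>.2)&(P[...,0]<.9)&(abs(P[...,1])<.6)
    q=P[m];print(len(q)); np.save(f"pics/rod_{n}.npy",q)
    for x,y,zz in q[::max(1,len(q)//40)]: print(f"{x:.3f},{y:.3f},{zz:.3f}",end="; ")
    print()
E
```

```text
scene
red [284. 244.] 153 med [ 0.7079 -0.0419  0.1223] 5% [ 0.6988 -0.0513  0.0984] 95% [ 0.7133 -0.0373  0.1396]
orange [275. 205.] 227 med [ 0.6655 -0.1297  0.1612] 5% [ 0.655  -0.1514  0.1373] 95% [ 0.6688 -0.115   0.175 ]
orange [212. 230.] 108 med [ 0.7805 -0.2373  0.0785] 5% [ 0.7495 -0.3088  0.0184] 95% [ 0.7916 -0.2316  0.0879]
blue [244.  54.] 1614 med [ 0.2388 -0.8694  0.1746] 5% [ 0.1239 -0.9552  0.0866] 95% [ 0.3114 -0.8155  0.2208]
blue [203.  97.] 593 med [ 0.3879 -0.9179  0.0345] 5% [ 0.3399 -0.9429  0.0015] 95% [ 0.4288 -0.8977  0.0663]
blue [400. 236.] 97 med [0.4861 0.112  0.1208] 5% [0.479  0.0893 0.1064] 95% [0.4909 0.122  0.1325]
blue [289. 261.] 201 med [0.7929 0.0877 0.2185] 5% [ 0.6687 -0.0793  0.004 ] 95% [0.8049 0.0993 0.2212]
blue [497. 340.] 1879 med [0.5239 0.418  0.0685] 5% [0.4825 0.3783 0.005 ] 95% [0.5459 0.4469 0.0911]
purple [253. 273.] 404 med [ 0.7958 -0.0441  0.0824] 5% [ 0.7381 -0.1379 -0.0022] 95% [ 0.8042 -0.0372  0.1296]
green [635. 108.] 43 med [-0.4159  0.2117  0.1738] 5% [-0.4219  0.1961  0.1595] 95% [-0.4082  0.2275  0.1955]
green [148. 
[... 2471 characters left out ...]
,0.055,0.109; 0.770,0.058,0.110; 0.528,0.091,0.119; 0.467,0.092,0.126; 0.580,0.080,0.118; 0.534,0.090,0.113; 0.506,0.092,0.114; 0.466,0.089,0.120; 0.585,0.070,0.117; 0.590,0.062,0.117; 0.620,0.050,0.117; 0.626,0.033,0.120; 0.629,0.018,0.120; 0.641,0.000,0.120; 0.649,-0.019,0.120; 0.654,-0.038,0.119; 0.658,-0.058,0.118; 0.660,-0.078,0.119; 0.771,-0.131,0.127; 0.647,-0.120,0.130; 0.775,-0.149,0.130; 0.774,-0.148,0.124; 0.638,-0.134,0.128; 0.776,-0.151,0.116; 0.768,-0.153,0.114; 0.639,-0.133,0.111; 0.655,-0.159,0.131; 0.646,-0.158,0.126; 0.640,-0.146,0.108; 0.640,-0.162,0.121; 0.666,-0.171,0.120; 0.660,-0.181,0.117; 0.652,-0.201,0.115; 0.674,-0.223,0.124; 0.678,-0.220,0.111; 0.668,-0.226,0.110;
```

```bash
python3 - <<'E'
from h import *
from scipy.optimize import least_squares
np.set_printoptions(precision=4,suppress=True)
def rot(a):return np.array([[np.cos(a),-np.sin(a)],[np.sin(a),np.cos(a)]])
def res(p,q):
    l=(q-p[:2])@rot(p[2]); a=np.arctan2(l[:,1],l[:,0]);A=np.radians(75)
    r=np.hypot(*l.T)-.14
    e=rot(A).T@l.T
    r=np.where(l[:,1]<0,l[:,0]-.14,r); return np.where(a>A,e[0]-.14,r)
Q={n:np.load(f"pics/rod_{n}.npy") for n in("scene","side")}
def sel(q): 
    m=(q[:,2]>.1165)&(q[:,2]<.126)&(q[:,0]>.485)&(q[:,0]<.675)&(q[:,1]>-.10)&(q[:,1]<.12)
    q=q[m][:,:2]; return q
for key in("scene","side","both"):
    q=np.vstack([sel(v) for k,v in Q.items() if key in(k,"both")])
    p0=np.array([.515,-.045,.08])
    s=least_squares(res,p0,args=(q,),loss="soft_l1",f_scale=.002);p=s.x
    R=rot(p[2]);A=np.radians(75)
    end=np.array([.14*np.cos(A),.14*np.sin(A)]);t=np.array([-np.sin(A),np.cos(A)])
    print(key,len(q),p[:2],np.degrees(p[2]),"rms",np.sqrt(np.mean(np.abs(res(p,q))**2)),"stop face",p[:2]+R@(end+.05*t),"home",p[:2]+R@(end+.028*t),"post",p[:2]+R@[.14,-.18])
def circ(p,r,c0):
    s=least_squares(lambda c:np.hypot(p[:,0]-c[0],p[:,1]-c[1])-r,c0,loss="soft_l1",f_scale=.001);return s.x
C={}
for n in("scene","side"):
    im=cv2.imread(f"pics/{n}0.png");d=np.load(f"pics/{n}0.npy");c=cams.calibration(n);P=cloud(n,d,c)
    b=[b for b in blobs(im,P,"red") if np.hypot(*(np.median(b[2],0)[:2]-[.705,-.05]))<.05][0][2]
    b=b[(b[:,2]>.095)&(b[:,2]<.134)];C[n]=b;print(n,"pin",circ(b,.011,[.70,-.05]),"top pts z max")
    b=max(blobs(im,P,"blue"),key=lambda b:b[1][4]*(b[0][1]>130))[2]
    t=b[(b[:,2]>.085)&(b[:,2]<.096)];r=cv2.minAreaRect((t[:,:2]*1000).astype(np.float32));print("rest",r,len(t),np.median(t[:,2]))
    np.save(f"pics/rest_{n}.npy",t)
    o=[b for b in blobs(im,P,"orange") if b[0][0]>250][0][2]
    t=o[o[:,2]>.168];r=cv2.minAreaRect((t[:,:2]*1000).astype(np.float32));print("fin top",r,len(t),np.median(t,0))
print("pin both",circ(np.vstack(list(C.values())),.011,[.70,-.05]))
im=cv2.imread("pics/scene0.png")[300:380,450:540];im2=cv2.imread("pics/side0.png")[125:195,220:300]
a=cv2.resize(im,None,fx=4,fy=4);b=cv2.resize(im2,None,fx=4,fy=4)
cv2.imwrite("pics/rest.png",np.hstack([a,cv2.copyMakeBorder(b,0,a.shape[0]-b.shape[0],0,0,0)]))
E
```

```text
scene 432 [ 0.5139 -0.0425] 4.948423546760208 rms 0.003099051152169162 stop face [0.4891 0.104 ] home [0.5108 0.1002] post [ 0.6689 -0.2098]
side 487 [ 0.512  -0.0489] 4.693175033048668 rms 0.0031142828185685167 stop face [0.4878 0.0978] home [0.5095 0.0938] post [ 0.6662 -0.2168]
both 919 [ 0.5129 -0.0457] 4.584086067919221 rms 0.003999036055848433 stop face [0.489  0.1011] home [0.5107 0.0971] post [ 0.6668 -0.2139]
scene pin [ 0.7021 -0.0487] top pts z max
rest ((509.1864318847656, 410.4869079589844), (64.02079010009766, 61.87816619873047), 63.17723846435547) 630 0.08925911916860008
fin top ((660.9788208007812, -135.62986755371094), (15.271742820739746, 42.302886962890625), 6.4812421798706055) 84 [ 0.6629 -0.1319  0.1733]
side pin [ 0.703  -0.0496] top pts z max
rest ((509.55841064453125, 406.56719970703125), (68.18818664550781, 60.365272521972656), 62.90690612792969) 276 0.08843119019878676
fin top ((658.400146484375, -154.96661376953125), (4.763782501220703, 11.314554214477539), 64.11771392822266) 7 [ 0.6582 -0.1567  0.17  ]
pin both [ 0.7024 -0.0492]
```

View pics/rest.png

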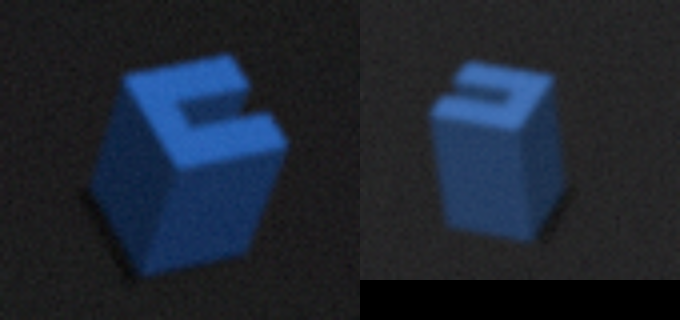

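The rest's notch opens to scene-right and side-left (towards world −x), so notch x ≈ −27°. Next, a helper for moves, and where the wrist camera sits.

```bash
cat >> h.py <<'E'
from scipy.spatial.transform import Rotation as Ro
def state():
    s=sensors.observe();print("t%.2f"%s["time_s"],"p",s["position"].round(4),"jawyaw %.1f"%np.degrees(np.arctan2(s["tool_rot"][1,1],s["tool_rot"][0,1])),"down",s["tool_rot"][:,0].round(3),"F",s["ft_force"].round(1),"w %.4f"%s["grip_width"],"q",s["q"].round(0));return s
def goto(p,yaw):
    "shift and turn (tool axes) to bring TCP to p, pointing down, jaw axis at yaw (mod 180)"
    s=state();R=s["tool_rot"];c,n=np.cos(np.radians(yaw)),np.sin(np.radians(yaw))
    best=None
    for k in(1,-1):
        T=np.column_stack([[0,0,-1],[k*c,k*n,0],np.cross([0,0,-1],[k*c,k*n,0])])
        v=Ro.from_matrix(R.T@T).as_rotvec()
        if best is None or np.linalg.norm(v)<np.linalg.norm(best):best=v
    print("shift",(R.T@(np.array(p)-s["position"])).round(4),"turn",best.round(4),"deg",np.degrees(np.linalg.norm(best)).round(1))
E
python3 - <<'E'
from h import *
np.set_printoptions(precision=4,suppress=True)
s=sensors.observe();E=cams.calibration("wrist")["extrinsics"];R=s["tool_rot"]
print("cam pos in tool",R.T@(E[:3,3]-s["position"]),"\naxes",R.T@E[:3,:3],cams.calibration("wrist")["vertical_fov"])
goto([.46,.36,.26],70)
goto([.7024,-.0492,.26],70)
E
```

```text
cam pos in tool [-0.142   0.0011 -0.0779] 
axes [[-0.0006 -0.3049  0.9524]
 [ 1.     -0.0006  0.0004]
 [ 0.0004  0.9524  0.3049]] 62.22671935671833
t0.10 p [0.1847 0.5178 0.2308] jawyaw 70.4 down [-0.001 -0.001 -1.   ] F [ 0.3 -0.3  0.6] w 0.0854 q [ 58.  22.  74.  -0.  84. -12.]
shift [-0.0292 -0.0561  0.3123] turn [ 0.0063 -0.0003  0.0013] deg 0.4
t0.10 p [0.1847 0.5178 0.2308] jawyaw 70.4 down [-0.001 -0.001 -1.   ] F [ 0.3 -0.3  0.6] w 0.0854 q [ 58.  22.  74.  -0.  84. -12.]
shift [-0.029  -0.36    0.6781] turn [ 0.0063 -0.0003  0.0013] deg 0.4
```

```bash
python3 -m crank '{"hand":[0,0,0,0,0],"translation":[[-0.02,0,0.05],[-0.03,0,0.1],[-0.03,0,0.15],[-0.03,0,0.2],[-0.03,0.005,0.25]],"dr":[[0,0,0],[0,0,0],[0,0,0],[0,0,0],[0,0,0]]}'
python3 -m crank '{"hand":[0,0,0,0],"translation":[[0,0,0.04],[0,0,0.07],[0,0,0.07],[0,0,0.07]],"dr":[[0,0,0],[0,0,0],[0,0,0],[0,0,0]]}'
python3 - <<'E'
from h import *
s=state()
c=cams.calibration("wrist");im,d=cams.get_image("wrist");P=cloud("w",d,c)
cv2.imwrite("pics/w1.png",im);np.save("pics/w1.npy",d)
b=max(blobs(im,P,"blue"),key=lambda b:b[1][4]);print(b[0],b[1])
z=P[...,2];m=masks(im)["blue"]&(z>.083)&(z<.098);t=P[m]
r=cv2.minAreaRect((t[:,:2]*1000).astype(np.float32));print("rest",r,len(t),np.median(t[:,2]),r[2])
# notch: rectify top face by z=.09 plane rays
f=240/np.tan(np.radians(c["vertical_fov"]/2));E=c["extrinsics"]
X,Y=np.meshgrid(np.arange(.46,.56,.00025),np.arange(.36,.46,.00025))
W=np.stack([X,Y,np.full_like(X,.09)],-1);C=(W-E[:3,3])@E[:3,:3]
mx=(C[...,0]/C[...,2]*f+c["cx"]).astype(np.float32);my=(C[...,1]/C[...,2]*f+c["cy"]).astype(np.float32)
cv2.imwrite("pics/top1.png",np.hstack([cv2.remap(im,mx,my,1)[::-1],cv2.resize(im,(533,400))[:, :390]]))
E
```

```text
time_s: 0.6
position: [0.4188, 0.4387, 0.2613]
tool_rot: [[-0.0, 0.336, 0.942], [-0.0, 0.942, -0.336], [-1.0, -0.0, -0.0]]
ft_force: [-0.1, 1.4, 1.5]
grip_width: 0.0854
time_s: 1.0
position: [0.4832, 0.4161, 0.2606]
tool_rot: [[-0.001, 0.337, 0.942], [-0.0, 0.942, -0.337], [-1.0, -0.001, -0.001]]
ft_force: [0.0, 0.0, 0.1]
grip_width: 0.0851
t1.00 p [0.4832 0.4161 0.2606] jawyaw 70.3 down [-0.001 -0.    -1.   ] F [0.  0.  0.1] w 0.0851 q [ 30.  30.  56.   0.  94. -40.]Traceback (most recent call last):
  File "<stdin>", line 5, in <module>
ValueError: max() iterable argument is empty
```

View pics/w1.png

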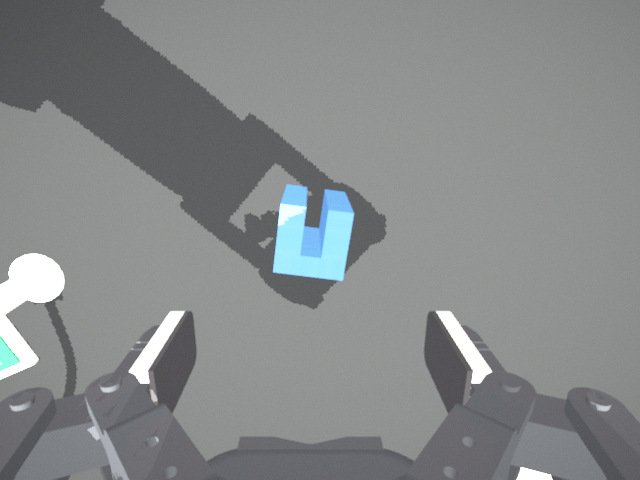

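Wrist view: rest's U-shaped top at about (275–352, 205–280), open towards the top of the picture (world −x), as assumed. The colour is paler here, so I use depth.

```bash
python3 - <<'E'
from h import *
c=cams.calibration("wrist");im=cv2.imread("pics/w1.png");d=np.load("pics/w1.npy");P=cloud("w",d,c)
z=P[...,2];H=cv2.cvtColor(im,cv2.COLOR_BGR2HSV);m=(H[...,0]>95)&(H[...,0]<125)&(H[...,1]>90)&(z>.08)&(z<.1)
t=P[m];print(len(t),np.median(t[:,2]))
r=cv2.minAreaRect((t[:,:2]*1000).astype(np.float32));print("rest",r)
for a in (-27,-28,-26,-25,-29,-24):
    x=np.array([np.cos(np.radians(a)),np.sin(np.radians(a))]);y=np.array([-x[1],x[0]])
    u=t[:,:2]@x;v=t[:,:2]@y
    e=[np.percentile(u,.5),np.percentile(u,99.5),np.percentile(v,.5),np.percentile(v,99.5)]
    # arms: points within first 35mm from open side
    arm=u<e[0]+.036;vs=np.sort(v[arm]);g=np.argmax(np.diff(vs));nm=(vs[g]+vs[g+1])/2
    print(a,"size",e[1]-e[0],e[3]-e[2],"gap",vs[g+1]-vs[g],"notch pt via gap",x*(e[1]-.036)+y*nm,"via outline",x*((e[0]+e[1])/2-.006)+y*(e[2]+e[3])/2)
goto([.7024,-.0492,.24],90)
E
```

```text
2552 0.08945258818297275
rest ((508.2184143066406, 410.289794921875), (59.998600006103516, 60.64934539794922), 62.91493225097656)
-27 size 0.060109009824612425 0.05966350138948673 gap 0.01785940831254995 notch pt via gap [0.50281177 0.41294674] via outline [0.50279172 0.41302746]
-28 size 0.06037281752621407 0.05944391346231248 gap 0.017565153149974866 notch pt via gap [0.50282292 0.41285356] via outline [0.50279306 0.41319446]
-26 size 0.06061194047733112 0.05991220223621696 gap 0.017374273549555785 notch pt via gap [0.50299781 0.41298002] via outline [0.50265924 0.41298382]
-25 size 0.061160039793425935 0.06058072630377076 gap 0.016880750496342745 notch pt via gap [0.50318597 0.41301891] via outline [0.50252518 0.41297428]
-29 size 0.06081273106160942 0.059610198039143136 gap 0.017080446110952163 notch pt via gap [0.50278887 0.41271896] via outline [0.50275393 0.41349413]
-24 size 0.06187619193960198 0.061187118643333926 gap 0.016361982596723723 notch pt via gap [0.50349438 0.41299914] via outline [0.50242287 0.41289887]
t1.05 p [0.4825 0.4166 0.261 ] jawyaw 70.4 down [-0.001 -0.    -1.   ] F [-0.3  0.4 -0.1] w 0.0854 q [ 30.  30.  56.   0.  94. -40.]
shift [ 0.0209 -0.3648  0.3635] turn [-0.3425 -0.0009  0.0004] deg 19.6
```

```bash
python3 -m crank '{"hand":[0,0,0,0,0],"translation":[[0,-0.035,0.032],[0,-0.07,0.064],[0,-0.105,0.096],[0,-0.14,0.128],[0,-0.175,0.16]],"dr":[[0,0,0],[0,0,0],[0,0,0],[0,0,0],[0,0,0]]}' | head -2
python3 -m crank '{"hand":[0,0,0,0,0],"translation":[[0,-0.035,0.032],[0,-0.07,0.064],[0,-0.105,0.096],[0,-0.14,0.128],[0,-0.175,0.16]],"dr":[[0,0,0],[-0.12,0,0],[-0.24,0,0],[-0.34,0,0],[-0.34,0,0]]}' |head -2
python3 -m crank '{"hand":[80,80,80],"translation":[[0,-0.03,0.01],[0,-0.03,0.01],[0,-0.03,0.01]],"dr":[[0,0,0],[0,0,0],[0,0,0]]}'
python3 - <<'E'
from h import *
s=state()
c=cams.calibration("wrist");im,d=cams.get_image("wrist");P=cloud("w",d,c)
cv2.imwrite("pics/w2.png",im);np.save("pics/w2.npy",d)
E
```

```text
time_s: 1.55
position: [0.5744, 0.1972, 0.2618]
time_s: 2.05
position: [0.6669, -0.0211, 0.2618]
time_s: 2.35
position: [0.6765, -0.0499, 0.2613]
tool_rot: [[-0.0, 0.002, 1.0], [0.001, 1.0, -0.002], [-1.0, 0.001, -0.0]]
ft_force: [0.2, -0.2, 0.2]
grip_width: 0.0587
t2.35 p [ 0.6765 -0.0499  0.2613] jawyaw 89.9 down [-0.     0.001 -1.   ] F [ 0.2 -0.2  0.2] w 0.0587 q [ -14.   35.   47.    0.   98. -104.]
```

View pics/w2.png

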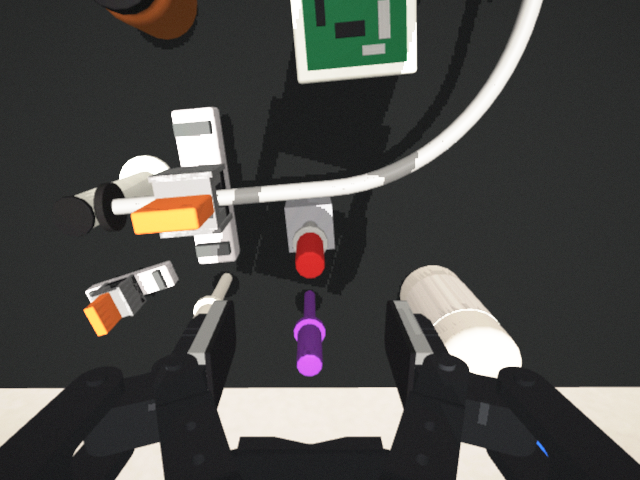

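Wrist view: red pin head (310,262), carriage fin (172,213) with the bar (205,185) behind it, rod swinging round to the right, and the bottle (460,320). Purple pin at (310,360) is not to be touched.

```bash
python3 - <<'E'
from h import *
from scipy.optimize import least_squares
np.set_printoptions(precision=4,suppress=True)
c=cams.calibration("wrist");im=cv2.imread("pics/w2.png");d=np.load("pics/w2.npy");P=cloud("w",d,c)
H=cv2.cvtColor(im,cv2.COLOR_BGR2HSV);z=P[...,2]
m=((H[...,0]<4)|(H[...,0]>175))&(H[...,1]>150)&(H[...,2]>60);m[:200]=0;m[300:]=0
t=P[m&(z>.132)&(z<.146)];print("pin top",len(t),np.median(t,0),cv2.minEnclosingCircle((t[:,:2]*1000).astype(np.float32)))
m=(H[...,0]>5)&(H[...,0]<25)&(H[...,1]>120);m[:180]=0;m[260:]=0;m[:,:120]=0;m[:,230:]=0
t=P[m&(z>.168)];print("fin",len(t),np.median(t,0),cv2.minAreaRect((t[:,:2]*1000).astype(np.float32)))
def rot(a):return np.array([[np.cos(a),-np.sin(a)],[np.sin(a),np.cos(a)]])
def res(p,q):
    l=(q-p[:2])@rot(p[2]); a=np.arctan2(l[:,1],l[:,0]);A=np.radians(75)
    r=np.hypot(*l.T)-.14
    e=rot(A).T@l.T
    r=np.where(l[:,1]<0,l[:,0]-.14,r); return np.where(a>A,e[0]-.14,r)
m=(z>.119)&(z<.126)&(H[...,1]<60);q=P[m];q=q[(q[:,1]>-.09)&(q[:,0]<.675)][:,:2]
p=least_squares(res,[.513,-.046,.08],args=(q,),loss="soft_l1",f_scale=.001).x;r=res(p,q)
A=np.radians(75);R=rot(p[2]);en=np.array([.14*np.cos(A),.14*np.sin(A)]);tt=np.array([-np.sin(A),np.cos(A)])
print("bend",len(q),p[:2],np.degrees(p[2]),"mad",np.median(abs(r)),"yrange",q[:,1].min(),q[:,1].max(),"home",p[:2]+R@(en+.028*tt))
for n,xy in (("pin",[.7024,-.0492]),("fin",[.661,-.1356])): print(n,"local",R.T@(np.array(xy)-p[:2]))
E
```

```text
pin top 696 [ 0.7024 -0.0488  0.1382] ((703.522705078125, -48.48758316040039), 10.832931518554688)
fin 640 [ 0.6566 -0.1335  0.1736] ((661.2171630859375, -135.12547302246094), (14.250581741333008, 40.261775970458984), 4.778515815734863)
bend 4060 [ 0.5128 -0.0454] 4.941583837498311 mad 0.0019504489224635851 yrange -0.08995604359179496 0.0979777749874548 home [0.5096 0.0974]
pin local [ 0.1886 -0.0201]
fin local [ 0.1399 -0.1027]
```

```bash
python3 -m crank '{"hand":[80,80,80,80,80],"translation":[[0,0.001,0.026],[0.045,0.001,0.026],[0.09,0.001,0.026],[0.135,0.001,0.026],[0.165,0.001,0.026]],"dr":[[0,0,0],[0,0,0],[0,0,0],[0,0,0],[0,0,0]]}'
python3 -m crank '{"hand":[80,80],"translation":[[0,0,0],[0,0,0]],"dr":[[0,0,0],[0,0,0]]}'
python3 -m crank '{"hand":[220,220,220,220,220],"translation":[[0,0,0],[0,0,0],[0,0,0],[0,0,0],[0,0,0]],"dr":[[0,0,0],[0,0,0],[0,0,0],[0,0,0],[0,0,0]]}' 50
```

```text
time_s: 2.9
position: [0.7013, -0.0472, 0.0935]
tool_rot: [[-0.003, 0.0, 1.0], [0.001, 1.0, -0.0], [-1.0, 0.001, -0.003]]
ft_force: [0.1, -0.8, 0.5]
grip_width: 0.0587
time_s: 3.1
position: [0.7032, -0.0486, 0.098]
tool_rot: [[0.001, 0.001, 1.0], [-0.0, 1.0, -0.001], [-1.0, -0.0, 0.001]]
ft_force: [0.2, -0.5, 1.0]
grip_width: 0.0586
time_s: 3.6
position: [0.7035, -0.05, 0.0983]
tool_rot: [[0.003, 0.003, 1.0], [-0.0, 1.0, -0.003], [-1.0, -0.0, 0.003]]
ft_force: [0.0, 0.7, 7.3]
grip_width: 0.0208
```

```bash
python3 -m crank '{"hand":[220,220,220,220,220],"translation":[[-0.01,0,0],[-0.025,0,0],[-0.04,0,0],[-0.055,0,0],[-0.07,0,0]],"dr":[[0,0,0],[0,0,0],[0,0,0],[0,0,0],[0,0,0]]}'
python3 -m crank '{"hand":[220,220,220,220],"translation":[[-0.03,0,0],[-0.06,0,0],[-0.09,0,0],[-0.09,0,0]],"dr":[[0,0,0],[0,0,0],[0,0,0],[0,0,0]]}'
python3 - <<'E'
from h import *
goto([.5028,.4129,.258],60)
im,d=cams.get_image("scene");cv2.imwrite("pics/s3.png",cv2.resize(im[150:330,180:420],None,fx=3,fy=3))
E
```

```text
time_s: 4.1
position: [0.7027, -0.05, 0.1674]
tool_rot: [[-0.0, 0.003, 1.0], [-0.0, 1.0, -0.003], [-1.0, -0.0, -0.0]]
ft_force: [0.2, 0.5, -1.0]
grip_width: 0.0209
time_s: 4.5
position: [0.7037, -0.0502, 0.2618]
tool_rot: [[0.009, 0.003, 1.0], [-0.002, 1.0, -0.003], [-1.0, -0.002, 0.009]]
ft_force: [-0.3, -0.3, -0.6]
grip_width: 0.0208
t4.50 p [ 0.7037 -0.0502  0.2618] jawyaw 89.8 down [ 0.009 -0.002 -1.   ] F [-0.3 -0.3 -0.6] w 0.0208 q [ -14.   38.   41.   -0.  100. -104.]
shift [ 0.0011  0.4625 -0.2022] turn [ 5.207e-01  8.900e-03 -2.000e-04] deg 29.8
```

View pics/s3.png

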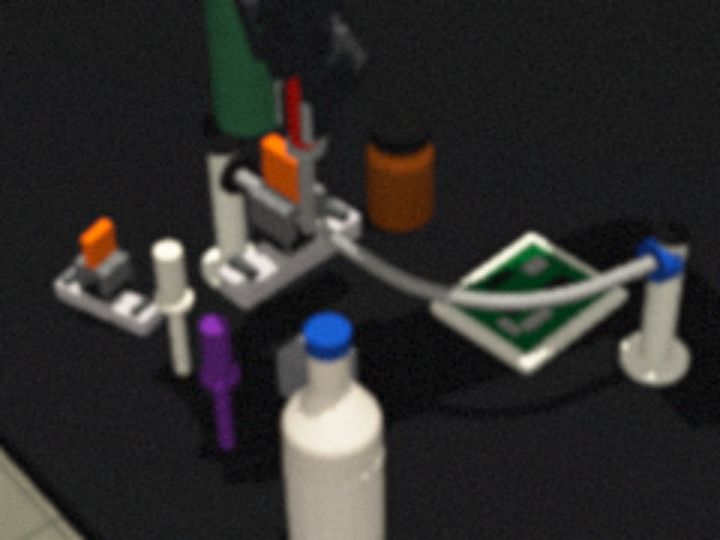

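Pin is out, held upright (294,110 in the crop), with the carriage unmoved. I'll carry it over the rest.

```bash
python3 -m crank '{"hand":[220,220,220,220,220],"translation":[[0,0.03,-0.013],[0,0.07,-0.031],[0,0.112,-0.049],[0,0.154,-0.067],[0,0.196,-0.086]],"dr":[[0,0,0],[0,0,0],[0,0,0],[0,0,0],[0,0,0]]}'|head -2
python3 -m crank '{"hand":[220,220,220,220,220],"translation":[[0,0.042,-0.018],[0,0.084,-0.037],[0,0.126,-0.055],[0,0.168,-0.074],[0,0.205,-0.09]],"dr":[[0,0,0],[0,0,0],[0,0,0],[0,0,0],[0,0,0]]}'|head -2
python3 -m crank '{"hand":[220,220,220,220],"translation":[[0,0.03,-0.013],[0,0.06,-0.026],[0,0.06,-0.026],[0,0.06,-0.026]],"dr":[[0,0,0],[0,0,0],[0,0,0],[0,0,0]]}'|head -2
python3 - <<'E'
from h import *
goto([.5028,.4129,.22],90)
c=cams.calibration("wrist");im,d=cams.get_image("wrist");cv2.imwrite("pics/w4.png",im);np.save("pics/w4.npy",d)
P=cloud("w",d,c);z=P[...,2];H=cv2.cvtColor(im,cv2.COLOR_BGR2HSV)
m=(H[...,0]>95)&(H[...,0]<125)&(H[...,1]>90)&(z>.08)&(z<.1);t=P[m];print(len(t),cv2.minAreaRect((t[:,:2]*1000).astype(np.float32)))
E
```

```text
time_s: 5.05
position: [0.6158, 0.1477, 0.2547]
time_s: 5.55
position: [0.5261, 0.3532, 0.2548]
time_s: 5.95
position: [0.5016, 0.4116, 0.2549]
t5.95 p [0.5016 0.4116 0.2549] jawyaw 89.9 down [-0.002 -0.002 -1.   ] F [ 0.1  0.1 -1.5] w 0.0207 q [ 29.  32.  54.  -0.  95. -61.]
shift [0.0349 0.0013 0.0013] turn [-0.0017 -0.0021  0.0015] deg 0.2
2815 ((509.21087646484375, 409.4383239746094), (60.12483215332031, 60.842044830322266), 62.658512115478516)
```

View pics/w4.png

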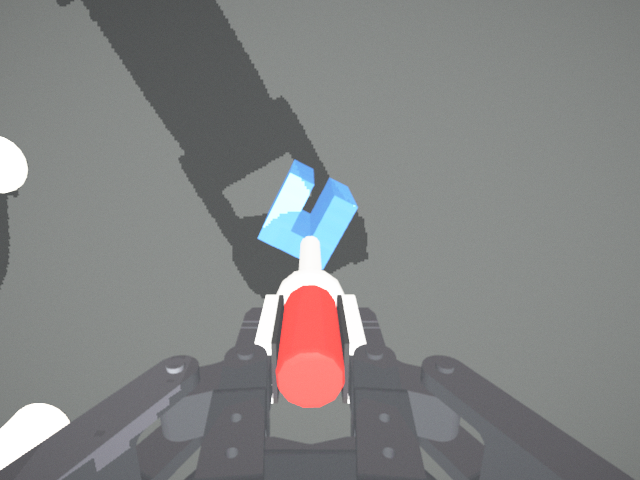

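```bash
python3 - <<'E'
from h import *
from scipy.optimize import least_squares
c=cams.calibration("wrist");d=np.load("pics/w4.npy");P=cloud("w",d,c)
q=P[225:350,290:332].reshape(-1,3);q=q[(q[:,2]>.15)&(q[:,2]<.27)]
print("zmin",q[:,2].min())
for lo,hi,r in((.165,.182,.006),(.182,.2,.006),(.25,.262,.011)):
    t=q[(q[:,2]>lo)&(q[:,2]<hi)]
    if len(t)<20: print(lo,len(t));continue
    s=least_squares(lambda k:np.hypot(t[:,0]-k[0],t[:,1]-k[1])-r,[.503,.412],loss="soft_l1",f_scale=.001);print(lo,len(t),s.x.round(4),t.mean(0).round(4))
E
```

```text
zmin 0.1653125647548118
0.165 162 [0.5027 0.4116] [0.4979 0.4115 0.1744]
0.182 227 [0.5028 0.4116] [0.498  0.4115 0.1916]
0.25 563 [0.5034 0.4118] [0.4935 0.4121 0.2561]
```

```bash
python3 -m crank '{"hand":[220,220,220,220,220],"translation":[[0.02,0.001,0],[0.045,0.001,0],[0.06,0.001,0],[0.06,0.001,0],[0.075,0.001,0]],"dr":[[0,0,0],[0,0,0],[0,0,0],[0,0,0],[0,0,0]]}'
python3 -m crank '{"hand":[220,220,220,220,220],"translation":[[0.01,0,0],[0.025,0,0],[0.04,0,0],[0.055,0,0],[0.06,0,0]],"dr":[[0,0,0],[0,0,0],[0,0,0],[0,0,0],[0,0,0]]}'
```

```text
time_s: 6.5
position: [0.5035, 0.4121, 0.1833]
tool_rot: [[0.003, 0.004, 1.0], [0.002, 1.0, -0.004], [-1.0, 0.002, 0.003]]
ft_force: [-0.1, 0.7, -1.3]
grip_width: 0.0214
time_s: 7.0
position: [0.502, 0.4119, 0.1202]
tool_rot: [[-0.002, 0.003, 1.0], [-0.001, 1.0, -0.003], [-1.0, -0.001, -0.002]]
ft_force: [-0.2, -0.7, -1.5]
grip_width: 0.0211
```

```bash
python3 -m crank '{"hand":[220,220,220,220],"translation":[[0.006,0,0],[0.011,0,0],[0.014,0,0],[0.014,0,0]],"dr":[[0,0,0],[0,0,0],[0,0,0],[0,0,0]]}'
```

```text
time_s: 7.4
position: [0.5021, 0.4126, 0.1072]
tool_rot: [[-0.0, 0.003, 1.0], [-0.0, 1.0, -0.003], [-1.0, -0.0, -0.0]]
ft_force: [-0.3, -0.0, -0.9]
grip_width: 0.0207
```

```bash
python3 -m crank '{"hand":[220,220,220,220],"translation":[[0.001,0,0],[0.002,0,0],[0.003,0,0],[0.003,0,0]],"dr":[[0,0,0],[0,0,0],[0,0,0],[0,0,0]]}'
```

```text
time_s: 7.8
position: [0.5023, 0.4127, 0.1054]
tool_rot: [[0.001, 0.003, 1.0], [0.001, 1.0, -0.003], [-1.0, 0.001, 0.001]]
ft_force: [-2.0, -0.6, 3.6]
grip_width: 0.021
```

Collar has touched (force z −1 → +3.6). Release and retreat upward.

```bash
python3 -m crank '{"hand":[130,100,80,80,80],"translation":[[0,0,0],[0,0,0],[0,0,0],[0,0,0],[0,0,0]],"dr":[[0,0,0],[0,0,0],[0,0,0],[0,0,0],[0,0,0]]}'
python3 -m crank '{"hand":[80,80,80,80,80],"translation":[[-0.03,0,0],[-0.07,0,0],[-0.11,0,0],[-0.15,0,0],[-0.165,0,-0.02]],"dr":[[0,0,0],[0,0,0],[0,0,0],[0,0,0],[0,0,0]]}'
python3 - <<'E'
from h import *
goto([.661,-.1355,.30],5)
c=cams.calibration("wrist");im,d=cams.get_image("wrist");P=cloud("w",d,c)
H=cv2.cvtColor(im,cv2.COLOR_BGR2HSV);z=P[...,2]
m=((H[...,0]<4)|(H[...,0]>175))&(H[...,1]>150)
t=P[m];print("pin red",len(t),np.percentile(t[:,2],[2,50,98]));t=t[t[:,2]>.138];print(cv2.minEnclosingCircle((t[:,:2]*1000).astype(np.float32)),"expect top z .146 at .503 .4127")
im2,_=cams.get_image("side");cv2.imwrite("pics/p5.png",np.hstack([cv2.resize(im,(480,360)),cv2.resize(im2[90:210,215:315],(300,360))]))
E
```

```text
time_s: 8.3
position: [0.5021, 0.4126, 0.1042]
tool_rot: [[-0.0, 0.003, 1.0], [-0.0, 1.0, -0.003], [-1.0, -0.0, -0.0]]
ft_force: [0.4, -0.4, -0.4]
grip_width: 0.0585
time_s: 8.8
position: [0.484, 0.4127, 0.2731]
tool_rot: [[0.006, 0.004, 1.0], [0.003, 1.0, -0.004], [-1.0, 0.003, 0.006]]
ft_force: [0.1, -0.1, -0.9]
grip_width: 0.0586
t8.80 p [0.484  0.4127 0.2731] jawyaw 89.8 down [ 0.006  0.003 -1.   ] F [ 0.1 -0.1 -0.9] w 0.0586 q [ 30.  29.  55.  -0.  95. -60.]
shift [-0.0275 -0.5473  0.1796] turn [ 1.4792  0.0025 -0.0068] deg 84.8
pin red 375 [nan nan nan]
((498.90679931640625, 413.79510498046875), 9.80480670928955) expect top z .146 at .503 .4127
```

View pics/p5.png

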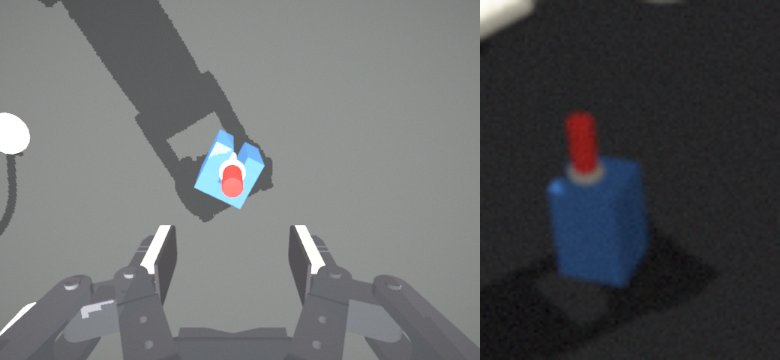

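The pin sits in the notch with its collar on the block (232,178 in the wrist view). I'll recheck its lean later. On to the carriage.

```bash
python3 -m crank '{"hand":[80,80,80,80,80],"translation":[[-0.015,-0.04,0.013],[-0.015,-0.085,0.028],[-0.015,-0.13,0.043],[-0.015,-0.177,0.058],[-0.015,-0.224,0.073]],"dr":[[0,0,0],[0,0,0],[0,0,0],[0,0,0],[0,0,0]]}'|head -2
python3 -m crank '{"hand":[80,80,80,80,80],"translation":[[0,-0.047,0.015],[0,-0.094,0.03],[0,-0.141,0.045],[0,-0.188,0.06],[0,-0.235,0.075]],"dr":[[0,0,0],[0,0,0],[0,0,0],[0,0,0],[0,0,0]]}'|head -2
python3 -m crank '{"hand":[80,80,80,80,80],"translation":[[0,-0.04,0.015],[0,-0.08,0.03],[0,-0.08,0.03],[0,-0.08,0.03],[0,-0.08,0.03]],"dr":[[0.15,0,0],[0.3,0,0],[0.45,0,0],[0.6,0,0],[0.74,0,0]]}'|head -2
python3 -m crank '{"hand":[80,80,80,80,80],"translation":[[0,0,0],[0,0,0],[0,0,0],[0,0,0],[0,0,0]],"dr":[[0.15,0,0],[0.3,0,0],[0.45,0,0],[0.6,0,0],[0.74,0,0]]}'
python3 - <<'E'
from h import *
goto([.6612,-.1351,.14],5)
E
```

```text
time_s: 9.4
position: [0.5549, 0.1864, 0.2829]
time_s: 9.9
position: [0.6292, -0.0491, 0.2829]
time_s: 10.4
position: [0.6587, -0.1277, 0.2823]
time_s: 10.9
position: [0.6587, -0.1272, 0.2826]
tool_rot: [[-0.002, 0.997, 0.082], [0.001, 0.082, -0.997], [-1.0, -0.002, -0.001]]
ft_force: [0.1, 0.7, -0.2]
grip_width: 0.0586
t10.90 p [ 0.6587 -0.1272  0.2826] jawyaw 4.7 down [-0.002  0.001 -1.   ] F [ 0.1  0.7 -0.2] w 0.0586 q [-21.  34.  46.  -0. 101. -26.]
shift [0.1425 0.0022 0.0082] turn [-0.0055 -0.0009  0.0022] deg 0.3
```

```bash
python3 -m crank '{"hand":[80,80,80,80,80],"translation":[[0.03,0.002,0.008],[0.07,0.002,0.008],[0.11,0.002,0.008],[0.135,0.002,0.008],[0.139,0.002,0.008]],"dr":[[0,0,0],[0,0,0],[0,0,0],[0,0,0],[0,0,0]]}'
python3 - <<'E'
from h import *
state();c=cams.calibration("wrist");im,d=cams.get_image("wrist");cv2.imwrite("pics/w6.png",cv2.resize(im,(480,360)))
E
```

```text
time_s: 11.4
position: [0.6597, -0.1344, 0.1403]
tool_rot: [[-0.008, 0.996, 0.088], [0.003, 0.088, -0.996], [-1.0, -0.008, -0.004]]
ft_force: [-0.3, -0.2, 0.4]
grip_width: 0.059
t11.40 p [ 0.6597 -0.1344  0.1403] jawyaw 5.0 down [-0.008  0.003 -1.   ] F [-0.3 -0.2  0.4] w 0.0590 q [-22.  38.  60.  -0.  82. -27.]
```

View pics/w6.png

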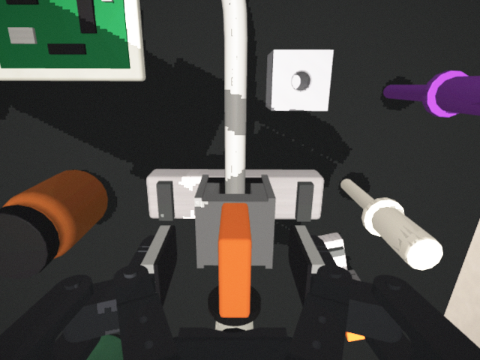

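The fin is centred between the jaws (233,260), and the bore is empty (300,80). Close gently.

```bash
python3 -m crank '{"hand":[235,235,235,235,235],"translation":[[0,0,0],[0,0,0],[0,0,0],[0,0,0],[0,0,0]],"dr":[[0,0,0],[0,0,0],[0,0,0],[0,0,0],[0,0,0]]}' 50
python3 -m crank '{"hand":[235,235,235],"translation":[[-0.0015,0,0],[-0.003,0,0],[-0.003,0,0]],"dr":[[0,0,0],[0,0,0],[0,0,0]]}'
```

```text
time_s: 11.95
position: [0.6615, -0.1348, 0.1469]
tool_rot: [[0.002, 0.996, 0.088], [-0.001, 0.088, -0.996], [-1.0, 0.002, 0.001]]
ft_force: [-2.7, -1.0, 5.9]
grip_width: 0.013
time_s: 12.25
position: [0.6612, -0.1345, 0.1481]
tool_rot: [[-0.0, 0.996, 0.088], [0.0, 0.088, -0.996], [-1.0, -0.0, -0.0]]
ft_force: [0.1, -0.6, -3.6]
grip_width: 0.0131
```

```bash
python3 -m crank '{"hand":[235,235,235,235,235],"translation":[[0,0,-0.01],[0,0,-0.03],[0,0,-0.05],[0,0,-0.07],[0,0,-0.085]],"dr":[[0,0,0],[0,0,0],[0,0,0],[0,0,0],[0,0,0]]}'
python3 -m crank '{"hand":[235,235,235],"translation":[[0,0,-0.01],[0,0,-0.0165],[0,0,-0.0165]],"dr":[[0,0,0],[0,0,0],[0,0,0]]}'
cat >> h.py <<'E'
def loc():
    s=state();a=np.radians(4.94);R=np.array([[np.cos(a),-np.sin(a)],[np.sin(a),np.cos(a)]])
    l=R.T@(s["position"][:2]-[.5128,-.0454]);th=np.degrees(np.arctan2(l[1],l[0]))
    yaw=np.degrees(np.arctan2(s["tool_rot"][1,1],s["tool_rot"][0,1]))-4.94
    A=np.radians(75);e=np.array([[np.cos(A),np.sin(A)],[-np.sin(A),np.cos(A)]])@l
    print("local",l.round(4),"radius %.4f theta %.1f yaw %.1f"%(np.hypot(*l),th,yaw),"end frame (x .14, y .028 home)",e.round(4))
E
python3 -c "
from h import *
loc()"
```

```text
time_s: 12.75
position: [0.6535, -0.0471, 0.1485]
tool_rot: [[-0.0, 0.996, 0.09], [0.0, 0.09, -0.996], [-1.0, -0.0, -0.0]]
ft_force: [0.0, -0.1, -3.6]
grip_width: 0.013
time_s: 13.05
position: [0.6524, -0.0328, 0.1484]
tool_rot: [[0.0, 0.996, 0.089], [-0.0, 0.089, -0.996], [-1.0, 0.0, 0.0]]
ft_force: [-0.1, 0.0, -3.6]
grip_width: 0.013
t13.05 p [ 0.6524 -0.0328  0.1484] jawyaw 5.1 down [ 0. -0. -1.] F [-0.1  0.  -3.6] w 0.0130 q [-13.  36.  64.  -0.  80. -18.]
local [0.1401 0.0006] radius 0.1401 theta 0.2 yaw 0.2 end frame (x .14, y .028 home) [ 0.0368 -0.1352]
```

Sliding freely, with no side force. Now the bend, in arcs of 0.4 rad.

```bash
python3 -m crank '{"hand":[235,235,235,235,235],"translation":[[0,-0.0004,-0.011],[0,-0.0018,-0.022],[0,-0.004,-0.033],[0,-0.007,-0.044],[0,-0.011,-0.0545]],"dr":[[-0.08,0,0],[-0.16,0,0],[-0.24,0,0],[-0.32,0,0],[-0.4,0,0]]}'
python3 -c "
from h import *
loc()"
```

```text
time_s: 13.55
position: [0.6367, 0.0194, 0.1482]
tool_rot: [[0.0, 0.882, 0.471], [-0.0, 0.471, -0.882], [-1.0, 0.0, 0.0]]
ft_force: [-0.2, -0.4, -3.1]
grip_width: 0.0134
t13.55 p [0.6367 0.0194 0.1482] jawyaw 28.1 down [ 0. -0. -1.] F [-0.2 -0.4 -3.1] w 0.0134 q [ -9.  34.  67.  -0.  79. -37.]
local [0.129  0.0538] radius 0.1398 theta 22.7 yaw 23.1 end frame (x .14, y .028 home) [ 0.0854 -0.1107]
```

```bash
python3 -m crank '{"hand":[235,235,235,235,235],"translation":[[0,-0.0004,-0.011],[0,-0.0018,-0.022],[0,-0.004,-0.033],[0,-0.007,-0.044],[0,-0.011,-0.0545]],"dr":[[-0.08,0,0],[-0.16,0,0],[-0.24,0,0],[-0.32,0,0],[-0.4,0,0]]}' | sed -n 4p
python3 -c "
from h import *
loc()"
```

```text
ft_force: [0.2, 0.3, -3.2]
t14.05 p [0.6014 0.0623 0.1483] jawyaw 51.0 down [ 0. -0. -1.] F [ 0.2  0.3 -3.2] w 0.0129 q [ -5.  31.  73.  -0.  76. -56.]
local [0.0975 0.0997] radius 0.1395 theta 45.6 yaw 46.1 end frame (x .14, y .028 home) [ 0.1216 -0.0684]
```

```bash
python3 -m crank '{"hand":[235,235,235,235,235],"translation":[[0,-0.0004,-0.011],[0,-0.0018,-0.022],[0,-0.004,-0.033],[0,-0.0068,-0.044],[0,-0.0108,-0.0545]],"dr":[[-0.08,0,0],[-0.16,0,0],[-0.24,0,0],[-0.32,0,0],[-0.4,0,0]]}' | sed -n 4p
python3 -m crank '{"hand":[235,235,235],"translation":[[0,-0.0002,-0.007],[0,-0.0006,-0.0135],[0,-0.0006,-0.0135]],"dr":[[-0.05,0,0],[-0.1,0,0],[-0.1,0,0]]}' | sed -n 4p
python3 -c "
from h import *
loc()"
```

```text
ft_force: [0.2, -0.2, -3.6]
ft_force: [0.5, 0.6, -3.5]
t14.85 p [0.5389 0.0915 0.1485] jawyaw 79.5 down [-0. -0. -1.] F [ 0.5  0.6 -3.5] w 0.0132 q [ -3.  26.  83.  -0.  72. -82.]
local [0.0378 0.1342] radius 0.1394 theta 74.3 yaw 74.6 end frame (x .14, y .028 home) [ 0.1394 -0.0018]
```

```bash
python3 -m crank '{"hand":[235,235,235,235,235],"translation":[[0,0.0003,-0.008],[0,0.0005,-0.016],[0,0.0005,-0.022],[0,0.0005,-0.025],[0,0.0005,-0.025]],"dr":[[-0.007,0,0],[-0.007,0,0],[-0.007,0,0],[-0.007,0,0],[-0.007,0,0]]}' | sed -n 4p
python3 -m crank '{"hand":[235,235,235,235],"translation":[[0,0,-0.002],[0,0,-0.0035],[0,0,-0.0035],[0,0,-0.0035]],"dr":[[0,0,0],[0,0,0],[0,0,0],[0,0,0]]}' | sed -n 4p
python3 -c "
from h import *
loc()
im,d=cams.get_image('side');cv2.imwrite('pics/s7.png',cv2.resize(im[190:310,215:345],None,fx=4,fy=4))"
```

```text
ft_force: [1.2, -0.4, -2.4]
ft_force: [-0.4, 1.2, -3.5]
t15.75 p [0.5113 0.0976 0.1483] jawyaw 79.9 down [ 0. -0. -1.] F [-0.4  1.2 -3.5] w 0.0133 q [ -2.  23.  87.  -0.  70. -82.]
local [0.0108 0.1426] radius 0.1430 theta 85.7 yaw 75.0 end frame (x .14, y .028 home) [0.1406 0.0265]
```

```bash
python3 -m crank '{"hand":[235,235,235],"translation":[[0,0,-0.0015],[0,0,-0.0015],[0,0,-0.0015]],"dr":[[0,0,0],[0,0,0],[0,0,0]]}' | sed -n 2,4p
python3 -m crank '{"hand":[235,235,235],"translation":[[0,0,-0.0015],[0,0,-0.0015],[0,0,-0.0015]],"dr":[[0,0,0],[0,0,0],[0,0,0]]}' | sed -n 2,4p
```

```text
position: [0.5097, 0.0979, 0.1483]
tool_rot: [[0.0, 0.175, 0.985], [-0.0, 0.985, -0.175], [-1.0, -0.0, 0.0]]
ft_force: [-0.2, -0.2, -3.7]
position: [0.5082, 0.0982, 0.1484]
tool_rot: [[0.0, 0.175, 0.985], [-0.0, 0.985, -0.175], [-1.0, -0.0, 0.0]]
ft_force: [-0.1, -1.3, -4.1]
```

View pics/s7.png

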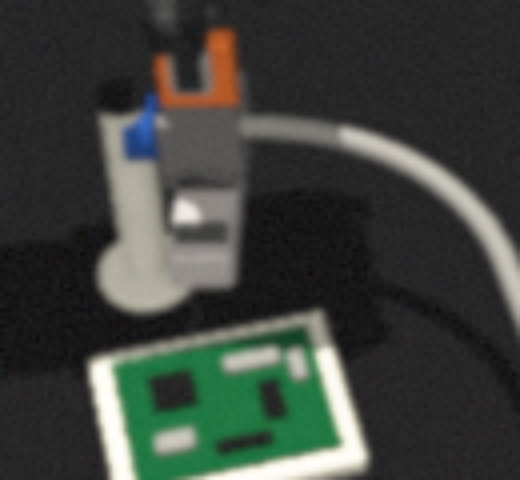

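The carriage is next to the blue stop (140,140) with a small gap left. I'll push on until contact shows.

```bash
for i in 1; do python3 -m crank '{"hand":[235,235,235],"translation":[[0,0,-0.0012],[0,0,-0.0012],[0,0,-0.0012]],"dr":[[0,0,0],[0,0,0],[0,0,0]]}' | sed -n '2p;4p'; done
python3 -m crank '{"hand":[235,235,235],"translation":[[0,0,-0.0012],[0,0,-0.0012],[0,0,-0.0012]],"dr":[[0,0,0],[0,0,0],[0,0,0]]}' | sed -n '2p;4p'
python3 -m crank '{"hand":[235,235,235],"translation":[[0,0,-0.001],[0,0,-0.001],[0,0,-0.001]],"dr":[[0,0,0],[0,0,0],[0,0,0]]}' | sed -n '2p;4p'
```

```text
position: [0.5076, 0.0983, 0.1485]
ft_force: [2.8, -1.0, -4.1]
position: [0.5071, 0.0984, 0.1487]
ft_force: [6.6, -1.0, -5.4]
position: [0.5067, 0.0985, 0.1489]
ft_force: [8.6, -2.5, -5.3]
```

Contact (8.6 N along the rod). Lower the 3 mm lift while keeping a light push, then release.

```bash
python3 -m crank '{"hand":[235,235,235,235],"translation":[[0.001,0,0],[0.002,0,0],[0.003,0,0],[0.003,0,0]],"dr":[[0,0,0],[0,0,0],[0,0,0],[0,0,0]]}' 25| sed -n '2p;4p'
python3 -m crank '{"hand":[235,235,235],"translation":[[0.0005,0,0.001],[0.0005,0,0.001],[0.0005,0,0.001]],"dr":[[0,0,0],[0,0,0],[0,0,0]]}' | sed -n '2p;4p'
```

```text
position: [0.5069, 0.0984, 0.1469]
ft_force: [5.4, -1.6, 3.9]
position: [0.5071, 0.0984, 0.1468]
ft_force: [1.8, -1.2, 9.7]
```

```bash
python3 -m crank '{"hand":[235,235,215,200,170],"translation":[[-0.0008,0,0],[-0.0008,0,0],[-0.0008,0,0],[-0.0008,0,0],[-0.0008,0,0]],"dr":[[0,0,0],[0,0,0],[0,0,0],[0,0,0],[0,0,0]]}' | sed -n '2p;4,5p'
python3 -m crank '{"hand":[130,100,100,100],"translation":[[0,0,0],[0,0,0],[0,0,0],[0,0,0]],"dr":[[0,0,0],[0,0,0],[0,0,0],[0,0,0]]}' | sed -n '2p;4,5p'
python3 -m crank '{"hand":[100,100,100,100,100],"translation":[[-0.02,0,0],[-0.05,0,0],[-0.09,0,0],[-0.13,0,0],[-0.13,0,0]],"dr":[[0,0,0],[0,0,0],[0,0,0],[0,0,0],[0,0,0]]}' | sed -n '2p;4,5p'
python3 - <<'E'
from h import *
state();c=cams.calibration("wrist");im,d=cams.get_image("wrist");P=cloud("w",d,c);np.save("pics/w8.npy",d)
cv2.imwrite("pics/w8.png",im)
H=cv2.cvtColor(im,cv2.COLOR_BGR2HSV);z=P[...,2]
m=(H[...,0]>5)&(H[...,0]<25)&(H[...,1]>120);t=P[m&(z>.165)&(z<.19)]
r=cv2.minAreaRect((t[:,:2]*1000).astype(np.float32));print("fin",len(t),r,"z",np.median(t[:,2]),"want home 510 97")
for n in("scene","side"):
    i2,d2=cams.get_image(n);cv2.imwrite(f"pics/{n}8.png",i2)
    Q=cloud(n,d2,cams.calibration(n));b=[b for b in blobs(i2,Q,"red") if np.hypot(*(np.nanmedian(b[2],0)[:2]-[.503,.413]))<.06]
    q=b[0][2]
    for lo,hi in((.098,.118),(.122,.142)):
        u=q[(q[:,2]>lo)&(q[:,2]<hi)]
        from scipy.optimize import least_squares
        print(n,"pin",lo,least_squares(lambda k:np.hypot(u[:,0]-k[0],u[:,1]-k[1])-.011,[.503,.412],loss="soft_l1",f_scale=.001).x.round(4),np.percentile(q[:,2],98).round(3))
a=cv2.imread("pics/side8.png")[120:330,180:420]
cv2.imwrite("pics/f8.png",np.hstack([cv2.resize(im,(400,300)),cv2.resize(a,(343,300))]))
E
```

```text
position: [0.5051, 0.0988, 0.1452]
ft_force: [-0.0, -1.1, 0.1]
grip_width: 0.0281
position: [0.5058, 0.0986, 0.1455]
ft_force: [-0.6, -0.7, 0.5]
grip_width: 0.0519
position: [0.5074, 0.0986, 0.2807]
ft_force: [0.3, -0.8, -0.1]
grip_width: 0.0521
t19.40 p [0.5074 0.0986 0.2807] jawyaw 79.9 down [ 0.01 -0.   -1.  ] F [ 0.3 -0.8 -0.1] w 0.0521 q [ -2.  16.  74.   0.  89. -82.]
fin 1056 ((509.7472839355469, 99.38542175292969), (13.737052917480469, 40.01939392089844), 80.99374389648438) z 0.1739353476358647 want home 510 97
scene pin 0.098 [0.5018 0.414 ] 0.148
scene pin 0.122 [0.5018 0.4139] 0.148Traceback (most recent call last):
  File "<stdin>", line 10, in <module>
IndexError: list index out of range
```

```bash
python3 - <<'E'
from h import *
im=cv2.imread("pics/w8.png");i2,_=cams.get_image("side");cv2.imwrite("pics/side8.png",i2)
cv2.imwrite("pics/f8.png",np.hstack([cv2.resize(im[0:420,100:520],(420,420)),cv2.resize(i2[190:300,220:320],(380,420))]))
E
```

```text
(no output)
```

View pics/f8.png

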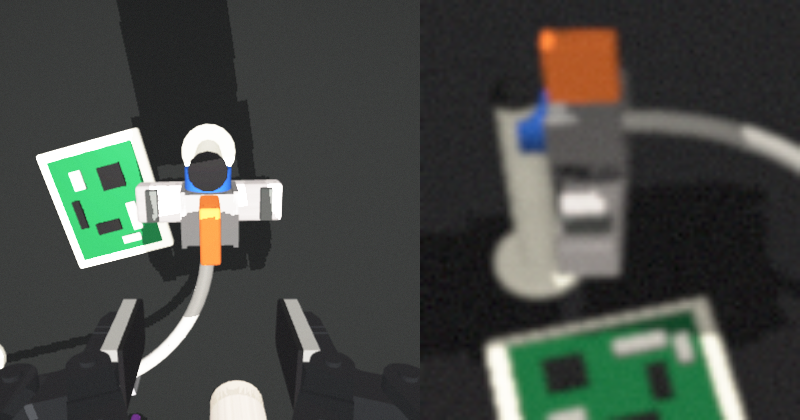

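The carriage is square to the rod and touching the blue stop, as far as the eye can tell. I check the gap numerically.

```bash
python3 - <<'E'
from h import *
im=cv2.imread("pics/w8.png");d=np.load("pics/w8.npy");P=cloud("w",d,cams.calibration("wrist"))
a=np.radians(79.94);t=np.array([-np.sin(a),np.cos(a)])
for u in(293,327):
    print(u,[(v,im[v,u].tolist(),round(float((P[v,u,:2]-[.5101,.0974])@t)*1000,1),round(float(P[v,u,2])*1000)) for v in range(180,214,2)])
E
```

```text
293 [(180, [75, 73, 75], 35.6, 133), (182, [69, 67, 69], 34.3, 134), (184, [98, 73, 64], 32.5, 132), (186, [250, 157, 81], 29.7, 124), (188, [254, 176, 89], 28.0, 123), (190, [254, 173, 88], 26.5, 123), (192, [156, 136, 127], 24.1, 119), (194, [177, 180, 184], 24.2, 127), (196, [247, 248, 249], 22.7, 127), (198, [247, 248, 250], 21.1, 126), (200, [246, 248, 249], 19.5, 126), (202, [246, 248, 249], 17.9, 126), (204, [246, 248, 249], 16.6, 127), (206, [246, 247, 249], 15.0, 126), (208, [246, 247, 249], 13.3, 125), (210, [247, 248, 250], 11.7, 125), (212, [160, 163, 167], 10.4, 126)]
327 [(180, [245, 142, 71], 33.4, 120), (182, [245, 141, 69], 31.6, 118), (184, [246, 145, 71], 30.2, 118), (186, [245, 144, 71], 28.4, 117), (188, [245, 143, 72], 27.0, 118), (190, [222, 139, 103], 24.9, 115), (192, [131, 132, 135], 24.7, 122), (194, [230, 232, 234], 23.8, 125), (196, [247, 248, 250], 22.5, 126), (198, [246, 248, 249], 21.1, 127), (200, [247, 248, 250], 19.6, 126), (202, [246, 248, 249], 17.8, 125), (204, [247, 248, 249], 16.1, 125), (206, [246, 247, 249], 14.8, 125), (208, [246, 248, 249], 13.1, 125), (210, [246, 247, 249], 11.9, 126), (212, [247, 248, 250], 10.4, 126)]
```

```bash
python3 - <<'E'
from h import *
im=cv2.imread("pics/w8.png");d=np.load("pics/w8.npy");P=cloud("w",d,cams.calibration("wrist"))
a=np.radians(79.94);t=np.array([-np.sin(a),np.cos(a)])
for u in(293,310,327):
    print(u,[(v,int(im[v,u,1]),round(float((P[v,u,:2]-[.5101,.0974])@t)*1000),round(float(P[v,u,2])*1000)) for v in range(190,268,4)])
d0=np.load("pics/w2.npy")
# earlier hanging carriage block top (before the slide), scene frame, depth near fin
E
```

```text
293 [(190, 173, 27, 123), (194, 180, 24, 127), (198, 248, 21, 126), (202, 248, 18, 126), (206, 247, 15, 126), (210, 248, 12, 125), (214, 162, 9, 127), (218, 161, 5, 125), (222, 162, 3, 127), (226, 162, -1, 125), (230, 159, -4, 126), (234, 160, -7, 125), (238, 161, -10, 125), (242, 161, -14, 125), (246, 69, -62, -8), (250, 40, -67, -8), (254, 38, -72, -8), (258, 37, -77, -8), (262, 40, -81, -8), (266, 38, -87, -8)]
310 [(190, 69, 28, 133), (194, 179, 24, 126), (198, 139, 24, 141), (202, 141, 24, 154), (206, 144, 24, 165), (210, 248, 22, 168), (214, 251, 19, 168), (218, 174, 17, 168), (222, 171, 14, 167), (226, 174, 12, 169), (230, 170, 8, 167), (234, 172, 6, 169), (238, 172, 3, 167), (242, 171, 1, 169), (246, 170, -2, 169), (250, 172, -5, 168), (254, 167, -8, 167), (258, 168, -11, 167), (262, 172, -14, 167), (266, 199, -39, 112)]
327 [(190, 139, 25, 115), (194, 232, 24, 125), (198, 248, 21, 127), (202, 248, 18, 125), (206, 247, 15, 125), (210, 247, 12, 126), (214, 164, 9, 126), (218, 160, 5, 125), (222, 160, 2, 125), (226, 161, -1, 126), (230, 161, -4, 125), (234, 160, -7, 125), (238, 161, -10, 126), (242, 165, -14, 124), (246, 41, -62, -8), (250, 35, -67, -8), (254, 40, -72, -8), (258, 37, -76, -7), (262, 37, -81, -8), (266, 37, -87, -8)]
```

The calibration I just used was read after the arm had settled, so heights are off by 8 mm. The carriage looks flat. One more matched picture to size the gap.

```bash
python3 -m crank '{"hand":[100,100,100,100],"translation":[[0,0,0.012],[0.02,0,0.03],[0.03,0,0.04],[0.03,0,0.04]],"dr":[[0,0,0],[0,0,0],[0,0,0],[0,0,0]]}' | sed -n '2p;4p'
python3 - <<'E'
from h import *
cams.get_image("side")
c=cams.calibration("wrist");im,d=cams.get_image("wrist");P=cloud("w",d,c);np.save("pics/w9.npy",d);cv2.imwrite("pics/w9.png",im)
a=np.radians(79.94);t=np.array([-np.sin(a),np.cos(a)]);x=np.array([np.cos(a),np.sin(a)])
s=(P[...,:2]-[.5101,.0974])@t*1000;w=(P[...,:2]-[.5101,.0974])@x*1000;z=P[...,2]*1000
print("bench",np.nanmedian(z[380:470,20:60]))
H=cv2.cvtColor(im,cv2.COLOR_BGR2HSV)
for lo,hi in((-18,-10),(10,18)):
    b=(w>lo)&(w<hi)&(z>128)&(z<138)&(H[...,1]<60)&(s<26);print("block s",np.percentile(s[b],[1,99]),b.sum(),np.median(z[b]))
    b=(w>lo)&(w<hi)&(z>95)&(z<138)&(H[...,0]>95)&(H[...,0]<125)&(H[...,1]>120);print("blue s",np.percentile(s[b],[1,99]) if b.any() else 0,b.sum())
v,u=np.where((abs(s-22)<9)&(abs(w)<26)&(z>110));print(v.min(),v.max(),u.min(),u.max())
cv2.imwrite("pics/g9.png",cv2.resize(im[v.min()-10:v.max()+10,u.min()-10:u.max()+10],None,fx=7,fy=7,interpolation=0))
E
```

```text
position: [0.5457, 0.0912, 0.2431]
ft_force: [-1.4, -0.6, -0.3]
bench 314.51884583807913
block s [-20.25746183  20.244859  ] 789 132.32839392051116
blue s [21.81292798 37.16152409] 191
block s [-19.18566867  20.48576344] 751 132.0954757205122
blue s [20.69556814 37.10819839] 197
129 168 274 344
```

View pics/g9.png

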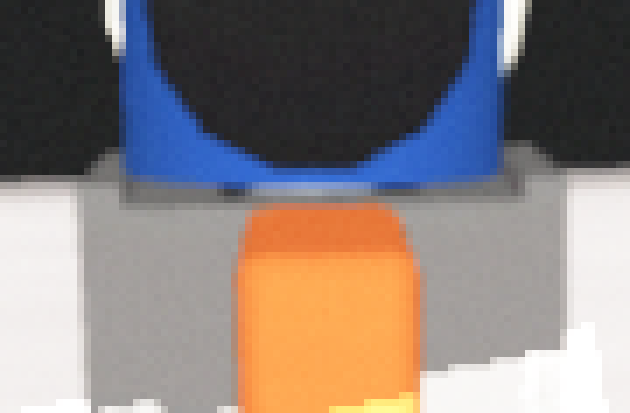

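A sliver about 1 pixel wide (≲1 mm) shows between the blue stop and the block at (310,187). I'll nudge the fin from behind with closed fingers to seat it.

```bash
python3 -m crank '{"hand":[255,255,255,255,255],"translation":[[0,0,0.003],[0,0,0.006],[0,0,0.006],[0,0,0.006],[0,0,0.006]],"dr":[[0,0,0],[0,0,0],[0,0,0],[0,0,0],[0,0,0]]}' 30| sed -n '2p;4,5p'
python3 -m crank '{"hand":[255,255,255,255,255],"translation":[[0.03,0,0],[0.06,0,0],[0.09,0,0],[0.103,0,0],[0.103,0,0]],"dr":[[0,0,0],[0,0,0],[0,0,0],[0,0,0],[0,0,0]]}' | sed -n '2p;4,5p'
python3 -m crank '{"hand":[255,255,255,255,255],"translation":[[0,0,-0.002],[0,0,-0.004],[0,0,-0.006],[0,0,-0.006],[0,0,-0.006]],"dr":[[0,0,0],[0,0,0],[0,0,0],[0,0,0],[0,0,0]]}' | sed -n '2p;4,5p'
```

```text
position: [0.5511, 0.0906, 0.2458]
ft_force: [0.1, 0.6, -0.5]
grip_width: -0.0001
position: [0.5503, 0.0906, 0.1409]
ft_force: [0.4, -0.2, 1.2]
grip_width: -0.0
position: [0.5453, 0.0916, 0.143]
ft_force: [-0.1, -0.3, -0.6]
grip_width: -0.0001
```

```bash
python3 -m crank '{"hand":[255,255,255,255],"translation":[[0,0,-0.002],[0,0,-0.003],[0,0,-0.003],[0,0,-0.003]],"dr":[[0,0,0],[0,0,0],[0,0,0],[0,0,0]]}' | sed -n '2p;4p'
python3 -m crank '{"hand":[255,255,255],"translation":[[0,0,-0.001],[0,0,-0.002],[0,0,-0.002]],"dr":[[0,0,0],[0,0,0],[0,0,0]]}' | sed -n '2p;4p'
```

```text
position: [0.5423, 0.0921, 0.1426]
ft_force: [-0.9, -0.6, -0.2]
position: [0.5403, 0.0925, 0.1426]
ft_force: [0.7, 0.7, -0.1]
```

```bash
for i in 1; do python3 -m crank '{"hand":[255,255,255],"translation":[[0,0,-0.0015],[0,0,-0.0015],[0,0,-0.0015]],"dr":[[0,0,0],[0,0,0],[0,0,0]]}' | sed -n '2p;4p'; done
python3 -m crank '{"hand":[255,255,255],"translation":[[0,0,-0.0015],[0,0,-0.0015],[0,0,-0.0015]],"dr":[[0,0,0],[0,0,0],[0,0,0]]}' | sed -n '2p;4p'
python3 -m crank '{"hand":[255,255,255],"translation":[[0,0,-0.0015],[0,0,-0.0015],[0,0,-0.0015]],"dr":[[0,0,0],[0,0,0],[0,0,0]]}' | sed -n '2p;4p'
```

```text
position: [0.5396, 0.0926, 0.1431]
ft_force: [4.0, -1.1, 1.4]
position: [0.5385, 0.0928, 0.1433]
ft_force: [5.9, -2.3, 3.3]
position: [0.538, 0.0927, 0.1438]
ft_force: [8.4, -2.7, 3.6]
```

Stop contact confirmed: the force ramps to 8 N with hardly any travel. Back off and verify.

```bash
python3 -m crank '{"hand":[255,255,255,255,255],"translation":[[0,0,0.002],[0,0,0.008],[0,0,0.018],[-0.03,0,0.018],[-0.07,0,0.018]],"dr":[[0,0,0],[0,0,0],[0,0,0],[0,0,0],[0,0,0]]}' | sed -n '2p;4p'
python3 -m crank '{"hand":[255,255,255,255,255],"translation":[[-0.035,0,-0.005],[-0.035,0,-0.016],[-0.035,0,-0.016],[-0.035,0,-0.016],[-0.035,0,-0.016]],"dr":[[0,0,0],[0,0,0],[0,0,0],[0,0,0],[0,0,0]]}' | sed -n '2p;4p'
python3 - <<'E'
from h import *
cams.get_image("side")
c=cams.calibration("wrist");im,d=cams.get_image("wrist");P=cloud("w",d,c)
a=np.radians(79.94);t=np.array([-np.sin(a),np.cos(a)]);x=np.array([np.cos(a),np.sin(a)])
s=(P[...,:2]-[.5101,.0974])@t*1000;w=(P[...,:2]-[.5101,.0974])@x*1000;z=P[...,2]*1000
H=cv2.cvtColor(im,cv2.COLOR_BGR2HSV)
for lo,hi in((-18,-10),(10,18)):
    b=(w>lo)&(w<hi)&(z>128)&(z<138)&(H[...,1]<60)&(s<26);print("block s",np.percentile(s[b],[1,99]),np.median(z[b]))
    b=(w>lo)&(w<hi)&(z>95)&(z<138)&(H[...,0]>95)&(H[...,0]<125)&(H[...,1]>120);print("blue s",np.percentile(s[b],[1,99]))
v,u=np.where((abs(s-22)<9)&(abs(w)<26)&(z>110))
g=cv2.resize(im[v.min()-10:v.max()+10,u.min()-10:u.max()+10],(420,300),interpolation=0)
i2,_=cams.get_image("scene");cv2.imwrite("pics/g10.png",np.hstack([g,cv2.resize(i2[140:400,220:540],(369,300))]))
E
```

```text
position: [0.5531, 0.09, 0.2113]
ft_force: [1.5, 0.7, 0.8]
position: [0.5378, 0.0928, 0.2463]
ft_force: [0.3, 0.1, -0.2]
block s [-19.81289696  20.9437121 ] 132.2607060751785
blue s [20.8105451  37.32277864]
block s [-17.60566159  21.65966466] 132.15405241169864
blue s [21.90079674 37.2559576 ]
```

```bash
python3 -c "
from h import *
state();env.close_job()"
```

```text
t24.35 p [0.538  0.0928 0.2468] jawyaw 79.9 down [-0.001  0.    -1.   ] F [-0.4 -0.5 -0.1] w -0.0000 q [ -3.  21.  73.  -0.  86. -83.]Traceback (most recent call last):
  File "<string>", line 3, in <module>
    state();env.close_job()
            ^^^
NameError: name 'env' is not defined
```

```bash
python3 -c "
from rig import env
env.close_job()"
```

```text
the job is handed in; nothing more can be done
```

The red-headed pin is parked in the blue rest's notch and the light-bar carriage is against the blue stop. I handed the job in at about 24.4 s of robot time.

- **Pin:** I drew it straight up out of the bore and lowered it into the notch until the collar touched the block. After I let go, the scene camera showed it upright at (0.502, 0.414), with its top at 0.148 m against the expected 0.146 m. One earlier wrist reading suggested a lean of about 4 mm, but the arm was still moving when I took it, and the later check did not bear it out. The second check of the pin, from the side camera, returned nothing because the pin was not picked up there.
- **Carriage:** I slid it along the rod and round the bend, turning with the rod, with no notable side force, then lowered it and released it. The wrist camera then showed a gap of up to about 1 mm at the stop. I nudged the fin from behind with closed fingers, up to about 8 N, and backed off. The final measurement put the block's front edge level with the stop's face, within about 0.3 mm.
- **Not confirmed by eye:** I had used up the picture limit, so I could not view the final image. The last gap check is by numbers only.
- **Bottle, jar and can:** The arm never came near them. I did not measure them again at the end.

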